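# Find the steel bushing by weight and show it to the inspection camera

### The arm

A 6-joint arm with a two-finger parallel gripper is mounted at the origin on the work surface. World frame = base frame: x ahead of the robot, y to its left, z up, the work surface at z = 0. Lengths are in mm, angles in rad, forces in N, time in s.
With the tool pointing down it reaches from about 400 to 825 mm from the base axis. Payload 7 kg.
Tool frame: the origin (TCP) lies at the very end of the fingers, on their centre line; the grasp point (between the pads) lies 19 mm behind it; z points along the fingers, y is the direction in which the jaws open and shut (so a half turn about z gives the same grasp; the last joint's range is limited). The gripper opens to 88 mm and grips with 3 to 60 N. Pads are 19 mm wide; open, the fingers measure 130 mm over their backs; the gripper's body (78 mm by 193 mm) begins 47 mm behind the grasp point.
Start: joints at [-1.001, 0.359, 0.012, 0, -1.224, -0.288], TCP at [187.681, -648.36, 226.561] pointing down, gripper open.
Joint ranges: [-3.07, 3.07], [-1.43, 2.12], [-1.02, 1.25], [-3.03, 1.67], [-3.05, -0], [-3.03, 3.03]. Speed limits (rad/s): [2.39, 2.39, 3.01, 3.14, 3.14, 3.14].

### API

Orientations are given as a unit quaternion [x, y, z, w].
In Python, from plant import bot gives the robot as it stands. Calls block until the motion is done:
- bot.move_ptp(position, orientation): joint-space move of the TCP to a pose.
- bot.line_to(position, velocity=150, ori=None): straight line of the TCP; ori=None keeps the orientation; velocity is the mean speed in mm/s.
- bot.move_joints(angles): joint-space move.
- bot.move_gripper(opening, force=None): finger opening in mm; force is the grip in N (None keeps the last); returns when the fingers have stopped.
- bot.pause(seconds).
- bot.solve_ik(position, orientation): joint angles nearest the present ones, or None.
- bot.read_state(): the state.
- bot.camera(name): name is "side" or "top"; returns the picture (420x560x3 uint8, red, green, blue); there is no depth.
- bot.get_calibration(name): a dict with "fx", "fy", "cx", "cy" (pixels), "distortion" ([k1, k2, p1, p2, k3] as OpenCV has them; the pictures are not rectified), "view" (4x4, takes a point from world to camera coordinates). Camera axes: x right, y up, looking along -z (the intrinsics and any distortion apply to the point x, -y, -z); pixel columns grow to the right and rows downward; lengths in mm; the calibration is good to about 2 mm. A picture is of the moment at which its call begins. get_calibration takes no time and is no camera call.
A pose or a line that the arm cannot do raises bot.Unreachable and nothing moves.
- bot.close_job(): hands the job in, once; it reports no verdict.
The state is a dict: "t": time; "joint_pos": joint angles; "qvel": joint speeds; "tau": joint torques, N m; "tcp_pos": TCP position; "eef_rot": TCP orientation; "contact_force": force on the tool from outside, world axes, zero at the start; "moment": the same for the moment, N m; "width": finger opening in mm.
Only numpy, scipy, OpenCV 4.12 (cv2) and the standard library are available. Lean on these libraries where they do the work, as an engineer would, in place of code of your own. Each camera call takes 0.05 s, during which the arm holds its last target.

### The job

Two bushings that look the same stand in a blue and a yellow cup, but one is clearly heavier: lift the one in the blue cup at least 5 cm, feel its weight and stand it back in its cup, then lift the one in the yellow cup just as high while the other stays standing. Finish still holding the heavier one in the gripper, upright and still, centred over the glass of the round inspection camera and about 6 cm clear above it, with the lighter one standing upright and let go in a cup. Never drop a bushing, and leave the spanner, the grease jar and the caliper where they are.

Things in the scene. Friction and masses are not known exactly. Their poses are not given: they have to be found in the camera images.
- bushing_p: Bright grey flanged bushing, upright in one of the two cups: cylinder 44 mm across, flange 50 mm across over its lowest 8 mm, 60 mm tall, 20 mm bore. Looks just like the other, but one of the two (either) is steel, 0.5 to 0.7 kg, the other light alloy, 0.2 to 0.3 kg; only lifting tells. Origin: centre of its underside; z up its axis; yaw means nothing.
- bushing_q: Bright grey flanged bushing, upright in one of the two cups: cylinder 44 mm across, flange 50 mm across over its lowest 8 mm, 60 mm tall, 20 mm bore. Looks just like the other, but one of the two (either) is steel, 0.5 to 0.7 kg, the other light alloy, 0.2 to 0.3 kg; only lifting tells. Origin: centre of its underside; z up its axis; yaw means nothing.
- cup_blue: Shallow round blue plastic cup fixed to the bench, 80 mm across, rim 18 mm high. Recess 62 mm across, 10 mm deep, its floor 8 mm above the bench: a bushing stands in it with 6 mm to spare all round, underside 8 mm, flange top 16 mm and top 68 mm above the bench. Either bushing may start in it. Origin: centre of its underside, on the bench.
- cup_yellow: Shallow round yellow plastic cup fixed to the bench, 80 mm across, rim 18 mm high. Recess 62 mm across, 10 mm deep, its floor 8 mm above the bench: a bushing stands in it with 6 mm to spare all round, underside 8 mm, flange top 16 mm and top 68 mm above the bench. Either bushing may start in it. Origin: centre of its underside, on the bench.
- window (a point): Centre of the glass of the inspection camera, which looks straight up: a round black housing 100 mm across and 40 mm tall, fixed to the bench, with a white ring light round a dark round glass in its top. This point lies on the glass, 40 mm above the bench.
- spanner: Loose steel spanner, 190 mm long, 38 mm wide, 8 mm thick, lying flat on the bench. Bystander. Origin: its middle, underside.
- grease: Yellow grease jar with red lid, 64 mm across, 85 mm tall, loose. Bystander. Origin: centre of its underside.
- caliper: Loose steel caliper with a black reading head, about 200 mm long, 70 mm wide over the jaws, 12 mm thick, lying flat. Bystander. Origin: middle of its beam, underside.
There are look-alikes about, which are no part of the job. What is shaped like the bushing_q but brown or green is not meant. Leave any purple look-alike of the bushing_p alone.

How it is judged:
By the outcome, as a careful person would: the job done as asked, in the order asked, and still so for the second after the job is handed in, while the arm keeps its last pose, push and grip.
It also fails if it takes over 72 s, if anything falls off the work surface, if the arm or the gripper's body presses on something with over 40 N, if the wrist force passes 120 N, or if a joint passes its speed limit or range.

## Working session

There is one attempt and no reset: what is moved stays moved. The work goes in short steps, each a Python script; the robot and the scene stay as the last script left them, time stands still between calls to the robot, and variables do not carry over. Pictures are saved under pics/ and viewed, and the job is handed in when it is done.

```bash
mkdir -p pics; ls
python3 - <<'E'
from plant import bot
import cv2
s=bot.read_state();print({k:s[k] for k in ('t','tcp_pos','eef_rot','contact_force','width')})
for n in('top','side'):
    cv2.imwrite(f'pics/{n}0.png',bot.camera(n)[...,::-1]);print(n,bot.get_calibration(n))
E
```

```text
pics
{'t': 0.0, 'tcp_pos': array([ 187.53021884, -647.88338164,  225.58554714]), 'eef_rot': array([-1.40374191e-01,  9.90098131e-01,  8.54537778e-04, -2.19622389e-04]), 'contact_force': array([ 0.77398162, -0.39619168, -0.19578243]), 'width': 87.73767272323788}
top {'fx': 386.0289731710379, 'fy': 386.0289731710379, 'cx': 271.22880563460143, 'cy': 206.68908493404348, 'distortion': array([-0.03414413,  0.        ,  0.        ,  0.        ,  0.        ]), 'view': array([[ 2.26001021e-02, -9.99741899e-01,  2.31731772e-03,
         1.46740270e+00],
       [ 9.82372284e-01,  2.26375565e-02,  1.85559254e-01,
        -5.55324748e+02],
       [-1.85563820e-01, -1.91718940e-03,  9.82630344e-01,
        -6.52864596e+02],
       [ 0.00000000e+00,  0.00000000e+00,  0.00000000e+00,
         1.00000000e+00]])}
side {'fx': 428.3977959365595, 'fy': 428.3977959365595, 'cx': 282.9507821031059, 'cy': 210.152496453217, 'distortion': array([0.03007837, 0.        , 0.        , 0.        , 0.        ]), 'view': array([[ 9.99223665e-01, -3.19762572e-02,  2.30127202e-02,
        -5.86241213e+02],
       [-3.78688629e-03,  5.03471302e-01,  8.64003650e-01,
        -5.84555011e+01],
       [-3.92138471e-02, -8.63420041e-01,  5.02959349e-01,
        -8.97646895e+02],
       [ 0.00000000e+00,  0.00000000e+00,  0.00000000e+00,
         1.00000000e+00]])}
```

View pics/top0.png

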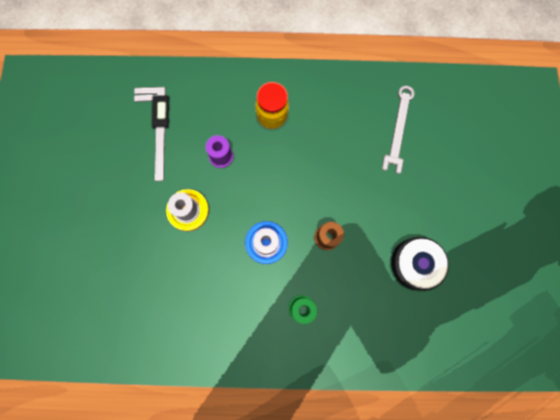

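View pics/side0.png

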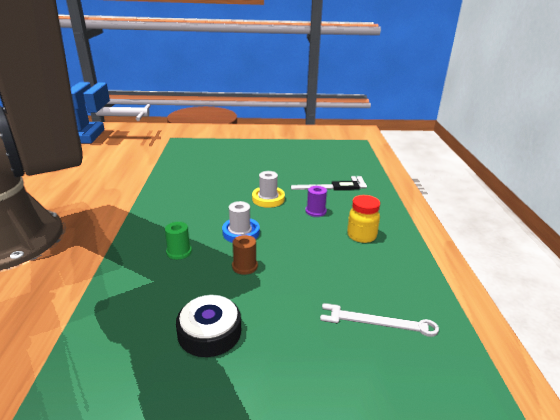

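The top view shows the blue cup at (266,242), the yellow cup at (187,210) and the inspection camera at (423,263). The grease jar is at (272,105), with the spanner to its right and the caliper to its left. There are five bushing-like parts:
- Grey, in the blue cup at (266,241): meant.
- Grey, in the yellow cup at (181,206): meant.
- Purple (219,150), brown (330,235) and green (303,310): look-alikes on the bench, not meant because of their colour.

Next I'll measure these and check an enlarged crop.

```bash
cat > h.py <<'E'
import numpy as np, cv2
from plant import bot
def und(n,pts):
    c=bot.get_calibration(n);K=np.array([[c['fx'],0,c['cx']],[0,c['fy'],c['cy']],[0,0,1.]])
    return cv2.undistortPoints(np.array(pts,float).reshape(-1,1,2),K,c['distortion']).reshape(-1,2),c['view']
def cast(n,pts,z):
    u,V=und(n,pts);R=V[:3,:3];o=-R.T@V[:3,3]
    d=np.c_[u[:,0],-u[:,1],-np.ones(len(u))]@R
    return o+d*((z-o[2])/d[:,2])[:,None]
def circ(n,cnt,z):
    P=cast(n,cnt.reshape(-1,2),z)[:,:2]
    (x,y),r=cv2.minEnclosingCircle(P.astype(np.float32).reshape(-1,1,2))
    A=np.c_[2*P,np.ones(len(P))];s=np.linalg.lstsq(A,(P**2).sum(1),rcond=None)[0]
    return s[:2].round(1),round(2*np.sqrt(s[2]+s[0]**2+s[1]**2),1),(round(x,1),round(y,1),round(2*r,1))
def masks(im):
    h=cv2.cvtColor(im,cv2.COLOR_RGB2HSV);H,S,V=[h[...,i].astype(int) for i in range(3)]
    return dict(blue=(H>98)&(H<118)&(S>120)&(V>60),yellow=(H>24)&(H<33)&(S>150)&(V>120),
      white=(S<60)&(V>110),purple=(H>130)&(H<155)&(S>100)&(V>60),red=((H<4)|(H>176))&(S>180)&(V>100),brown=(H>4)&(H<14)&(S>120)&(V>40),green=(H>56)&(H<75)&(S>200)&(V>90))
def blobs(im,k,roi=(60,375),amin=60):
    m=masks(im)[k].astype(np.uint8);m[:roi[0]]=0;m[roi[1]:]=0
    cs,_=cv2.findContours(m,cv2.RETR_EXTERNAL,cv2.CHAIN_APPROX_NONE)
    return [c for c in cs if cv2.contourArea(c)>amin]
E
python3 - <<'E'
from h import *
im=cv2.imread('pics/top0.png')[...,::-1].copy()
for k,z in dict(blue=18,yellow=18,white=40,purple=60,red=85,brown=60,green=60).items():
    for c in blobs(im,k):
        print(k,'px',cv2.boundingRect(c),circ('top',c,z))
for c in blobs(im,'white'):
    print('bush?',cv2.boundingRect(c),circ('top',c,68))
cv2.imwrite('pics/crop1.png',cv2.resize(im[170:330,140:360,::-1],None,fx=3.5,fy=3.5,interpolation=2))
E
```

```text
blue px (414, 253, 19, 20) (array([ 461.2, -273.2]), np.float64(35.0), (461.2, -273.4, 36.7))
blue px (245, 221, 43, 43) (array([493.8,  22.6]), np.float64(79.5), (493.8, 22.6, 81.0))
yellow px (167, 189, 42, 42) (array([552.7, 175.6]), np.float64(71.3), (552.2, 174.7, 81.2))
white px (399, 238, 49, 51) (array([ 460. , -264.4]), np.float64(89.3), (460.1, -264.6, 91.7))
white px (253, 228, 26, 29) (array([491.3,  22.6]), np.float64(47.9), (491.5, 23.1, 51.6))
white px (167, 193, 32, 29) (array([553.7, 179.1]), np.float64(51.5), (553.8, 178.2, 63.2))
white px (154, 127, 11, 54) (array([656.6, 231.8]), np.float64(70.0), (656.7, 231.3, 107.6))
white px (157, 101, 9, 18) (array([745.6, 234.3]), np.float64(28.7), (745.7, 234.3, 37.3))
white px (134, 87, 32, 15) (array([781.1, 262.5]), np.float64(48.0), (779.9, 260.9, 66.1))
white px (382, 85, 33, 89) (array([ 716.2, -230.8]), np.float64(120.6), (720.2, -229.9, 185.1))
purple px (418, 258, 11, 11) (array([ 458.7, -257.1]), np.float64(17.5), (458.7, -256.9, 18.7))
purple px (206, 136, 27, 32) (array([656.5, 113.6]), np.float64(54.0), (655.9,
[... 219 characters left out ...]
18) (array([ 637.5, -406.7]), np.float64(476.7), (859.3, -397.6, 315.3))
bush? (399, 238, 49, 51) (array([ 458.6, -253.3]), np.float64(85.7), (458.7, -253.6, 88.1))
bush? (253, 228, 26, 29) (array([488.7,  22.2]), np.float64(46.0), (488.9, 22.7, 49.6))
bush? (167, 193, 32, 29) (array([548.6, 172.5]), np.float64(49.4), (548.7, 171.6, 60.7))
bush? (154, 127, 11, 54) (array([647.4, 223.1]), np.float64(67.2), (647.5, 222.6, 103.3))
bush? (157, 101, 9, 18) (array([732.9, 225.5]), np.float64(27.6), (733.0, 225.5, 35.8))
bush? (134, 87, 32, 15) (array([766.9, 252.6]), np.float64(46.1), (765.8, 251.1, 63.5))
bush? (382, 85, 33, 89) (array([ 704.6, -221.1]), np.float64(115.8), (708.5, -220.2, 177.8))
```

View pics/crop1.png

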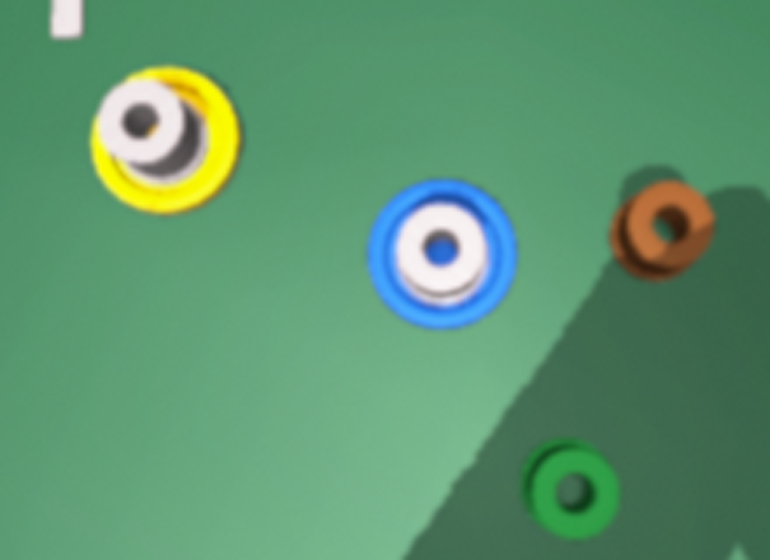

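The crop shows one grey bushing upright in each coloured cup, with top discs at about (180,204) and (266,241). The brown and green parts are clearly distinct. Now I'll refine the top discs, bores and glass.

Run:
```python
from h import *
im=cv2.imread('pics/top0.png')[...,::-1].copy()
h=cv2.cvtColor(im,cv2.COLOR_RGB2HSV)
def go(n,x,y,R,m,z,lab):
    mm=np.zeros(im.shape[:2],np.uint8);mm[y-R:y+R,x-R:x+R]=m[y-R:y+R,x-R:x+R]
    for mode in [0]:
        cs,hi=cv2.findContours(mm,cv2.RETR_CCOMP,cv2.CHAIN_APPROX_NONE)
        for i,c in enumerate(cs):
            if cv2.contourArea(c)>12: print(lab,'hole' if hi[0][i][3]>=0 else 'outer',cv2.boundingRect(c),circ(n,c,z))
for t in(185,205,215):
    m=((h[...,1]<50)&(h[...,2]>t)).astype(np.uint8)
    go('top',181,205,20,m,68,f'yel{t}');go('top',266,241,20,m,68,f'blu{t}')
m=((h[...,1]<60)&(h[...,2]>110)).astype(np.uint8)
go('top',423,263,30,m,40,'win')
S=cv2.imread('pics/side0.png')[...,::-1].copy();im=S
h=cv2.cvtColor(S,cv2.COLOR_RGB2HSV)
m=((h[...,1]<60)&(h[...,2]>110)).astype(np.uint8)
go('side',210,315,36,m,40,'win side')
H=h[...,0].astype(int)
go('side',242,230,24,((H>98)&(H<118)&(h[...,1]>120)).astype(np.uint8),18,'blue side')
go('side',268,197,20,((H>24)&(H<33)&(h[...,1]>150)).astype(np.uint8),18,'yel side')
cv2.imwrite('pics/crop2.png',cv2.resize(S[160:280,190:340,::-1],None,fx=5,fy=5,interpolation=2))
```

```text
yel185 outer (168, 193, 24, 24) (array([552.9, 177.8]), np.float64(41.6), (552.9, 178.0, 44.3))
yel185 hole (174, 198, 13, 13) (array([552.8, 177.9]), np.float64(21.0), (552.9, 177.8, 22.5))
blu185 outer (254, 229, 25, 28) (array([488.7,  22.1]), np.float64(45.6), (488.6, 22.8, 49.1))
blu185 hole (258, 250, 18, 6) (array([477.9,  21.2]), np.float64(23.9), (472.3, 20.6, 29.7))
blu185 hole (260, 235, 12, 12) (array([491.6,  22.7]), np.float64(20.1), (491.5, 22.8, 21.3))
yel205 outer (168, 193, 24, 24) (array([553. , 177.8]), np.float64(40.9), (552.4, 177.9, 43.3))
yel205 hole (173, 198, 14, 13) (array([553.1, 178. ]), np.float64(22.0), (553.1, 178.1, 23.6))
blu205 outer (254, 229, 25, 24) (array([491.2,  22.1]), np.float64(42.9), (490.1, 21.9, 47.0))
blu205 hole (259, 234, 14, 13) (array([492.2,  22.8]), np.float64(21.4), (491.8, 22.8, 22.9))
yel215 outer (168, 193, 24, 23) (array([553. , 177.9]), np.float64(40.5), (553.1, 177.9, 42.4))
yel215 hole (173, 198, 14, 13) (array([553.3, 178.1]), np.float64(22.7), (553.2, 178.2, 24.1))
blu215 outer (254, 229, 25, 24) (array([491.4,  22.2]), np.float64(42.6), (490.1, 21.9, 47.0))
blu215 hole (259, 234, 14, 13) (array([492.2,  22.7]), np.float64(21.7), (491.6, 22.8, 23.4))
win outer (399, 238, 49, 51) (array([ 460. , -264.4]), np.float64(89.3), (460.1, -264.6, 91.7))
win hole (412, 251, 23, 24) (array([ 459.7, -264.5]), np.float64(40.9), (459.8, -264.8, 43.0))
win side outer (179, 295, 59, 43) (array([ 461.8, -269.6]), np.float64(89.8), (462.3, -269.5, 93.7))
win side hole (193, 304, 30, 21) (array([ 460.9, -267.4]), np.float64(44.1), (460.7, -267.2, 46.3))
blue side outer (222, 220, 17, 23) (array([474.8,   3.2]), np.float64(54.2), (472.7, 2.8, 86.5))
blue side outer (247, 218, 13, 21) (array([519.5,  13.8]), np.float64(52.8), (522.0, 14.5, 81.1))
yel side outer (252, 188, 32, 14) (array([554. , 169.8]), np.float64(72.1), (551.5, 170.2, 84.2))
```

View pics/crop2.png

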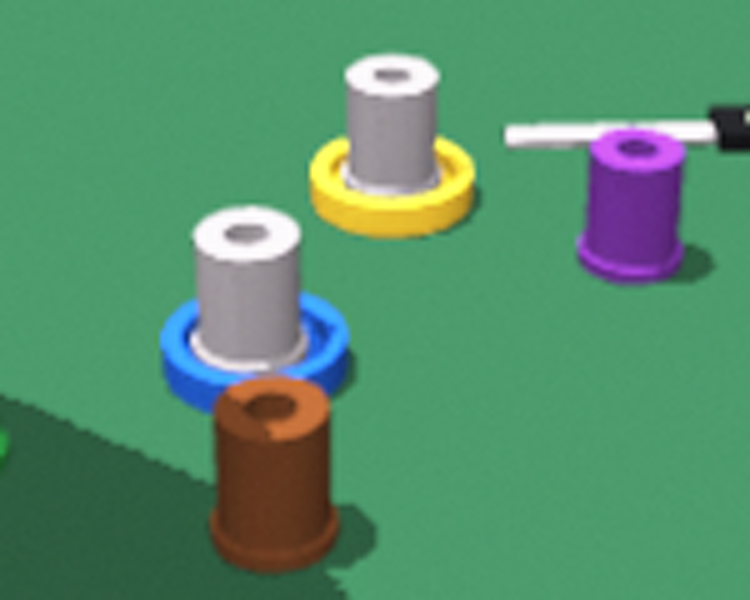

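The sizes match: cup rims about 81 mm, tops 43 mm, bores 21 mm, ring hole 41–44 mm. The two cameras agree on the window to about 3 mm. In the side crop both bushings stand upright, at (246,240) and (392,75), in the blue and yellow cups. I'll lift the blue one first.

```bash
cat >> h.py <<'E'
Q=[0,1,0,0]
def F(n=10):
    a=[]
    for _ in range(n): bot.pause(0.05);a.append(bot.read_state()['contact_force'])
    return np.mean(a,0).round(2),np.std(a,0).round(2)
def st(l):
    s=bot.read_state();print(l,'t',round(s['t'],2),'tcp',s['tcp_pos'].round(1),'q',np.round(s['eef_rot'],3),'F',s['contact_force'].round(1),'w',round(s['width'],1))
def snap(l):
    for n in('top','side'): cv2.imwrite(f'pics/{n}_{l}.png',bot.camera(n)[...,::-1])
E
python3 - <<'E'
from h import *
B=[492,22.7]
bot.move_ptp(B+[160],Q); st('above')
bot.line_to(B+[100],100); bot.pause(.2); print('empty',F())
st('pre'); bot.line_to(B+[29],60); bot.pause(.2); st('down'); snap('b1')
E
```

```text
above t 2.72 tcp [492.2  22.2 160. ] q [ 0.  1. -0.  0.] F [0.2 0.7 0.6] w 87.4
empty (array([-0.37, -0.22,  0.13]), array([0.38, 0.32, 0.55]))
pre t 4.17 tcp [492.   22.7 100. ] q [-0.  1.  0.  0.] F [-0.2 -0.3  0.9] w 87.8
down t 5.7 tcp [492.2  22.8  29.3] q [-0.  1.  0.  0.] F [ 0.1 -0.4  1. ] w 87.8
```

Run:
```python
import cv2,numpy as np
a=cv2.imread('pics/top_b1.png');b=cv2.imread('pics/side_b1.png')
cv2.imwrite('pics/b1.png',np.hstack([cv2.resize(a[160:340,170:350],(400,400)),cv2.resize(b[150:300,160:310],(400,400))]))
```

```text
(no output)
```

View pics/b1.png

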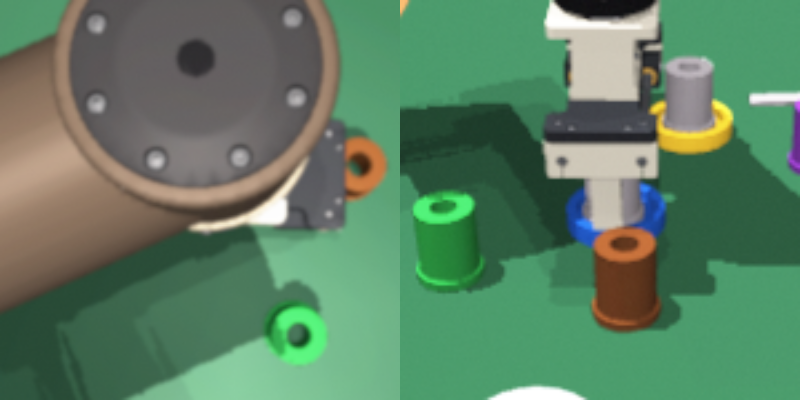

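The side crop shows the fingers straddling the bushing inside the cup, at about (615,200), with brown and green clear. Next: grip, lift and weigh.

```bash
python3 - <<'E'
from h import *
B=[492,22.7]
bot.move_gripper(30,45); bot.pause(.3); st('grip')
bot.line_to(B+[34],30); st('lift5')
bot.line_to(B+[100],80); bot.pause(.4); print('BLUE',F(20)); st('up'); snap('b2')
E
python3 - <<'E'
import cv2,numpy as np
b=cv2.imread('pics/side_b2.png')
cv2.imwrite('pics/b2.png',cv2.resize(b[100:290,150:350],(600,570)))
E
```

```text
grip t 6.88 tcp [492.   22.7  29. ] q [-0.  1. -0. -0.] F [ 0.4 -0.   0.5] w 43.7
lift5 t 7.19 tcp [492.1  22.8  34.2] q [0. 1. 0. 0.] F [-0.5 -0.2 -2.5] w 43.3
BLUE (array([ 0.15, -0.01, -1.97]), array([0.42, 0.41, 0.44]))
up t 9.57 tcp [492.   22.7 100. ] q [-0.  1. -0.  0.] F [ 0.4  0.2 -2.3] w 43.5
```

View pics/b2.png

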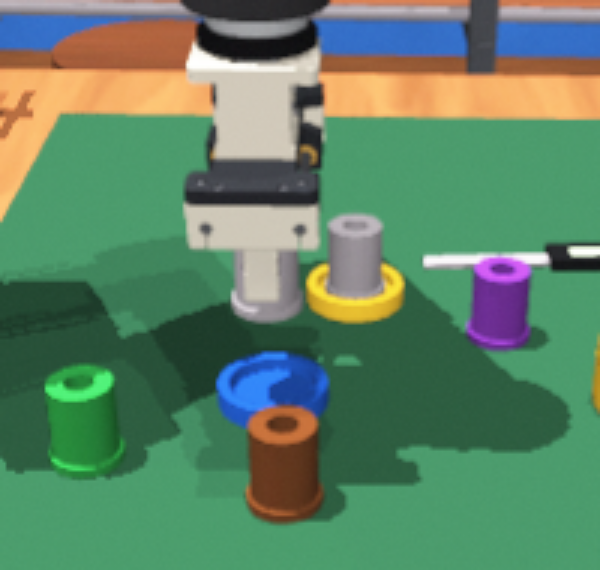

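The bushing is lifted clear (underside about 79 mm, ring at crop (265,300)). The load is about 2.1 N, or roughly 0.21 kg, so this is the light one. I'll put it back and check it.

```bash
python3 - <<'E'
from h import *
B=[492.5,22.7]
bot.line_to(B+[40],80); bot.line_to(B+[29.3],25); bot.pause(.3); st('down'); print(F(6))
bot.move_gripper(88); bot.pause(.3); st('open')
bot.line_to(B+[120],100)
Y=[553,177.8]
bot.move_ptp(Y+[120],Q); bot.pause(.2);print('empty',F(20));st('Y'); snap('b3')
E
python3 - <<'E'
import cv2,numpy as np
a=cv2.imread('pics/top_b3.png');b=cv2.imread('pics/side_b3.png')
cv2.imwrite('pics/b3.png',np.hstack([cv2.resize(a[160:340,170:350],(400,400)),cv2.resize(b[130:280,190:340],(400,400))]))
E
```

```text
down t 11.44 tcp [492.5  22.7  29.3] q [0. 1. 0. 0.] F [-0.7  0.6 -3. ] w 43.7
(array([ 0.09, -0.04, -2.18]), array([0.47, 0.37, 0.16]))
open t 12.95 tcp [492.5  22.7  29.3] q [ 0.  1. -0.  0.] F [ 0.   0.6 -0.5] w 87.7
empty (array([-0.01, -0.25,  0.05]), array([0.38, 0.57, 0.4 ]))
Y t 15.92 tcp [553.  177.8 120. ] q [ 0.  1. -0. -0.] F [ 0.2 -0.1  0.2] w 88.0
```

View pics/b3.png

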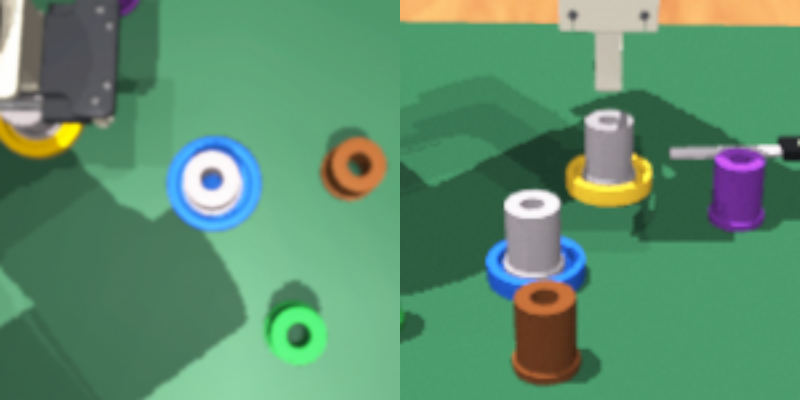

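The light bushing stands upright and let go in the blue cup, at (211,180) in the top crop and (532,230) in the side crop. Its gripped position lets me check the calibration. Then I'll lift the yellow one.

```bash
python3 - <<'E'
from h import *
im=cv2.imread('pics/top_b3.png')[...,::-1].copy();h=cv2.cvtColor(im,cv2.COLOR_RGB2HSV)
m=np.zeros((420,560),np.uint8);s=np.s_[222:262,246:286];m[s]=((h[...,1]<50)&(h[...,2]>205))[s]
cs,hi=cv2.findContours(m,cv2.RETR_CCOMP,cv2.CHAIN_APPROX_NONE)
for i,c in enumerate(cs):
    if cv2.contourArea(c)>12: print(hi[0][i][3]>=0,circ('top',c,68))
Y=[553,177.8]
bot.line_to(Y+[29],80); bot.pause(.2); st('down')
bot.move_gripper(30,45); bot.pause(.3); st('grip')
bot.line_to(Y+[34],30)
bot.line_to(Y+[105],80); bot.pause(.4); print('YELLOW',F(20)); st('up'); snap('y2')
E
python3 - <<'E'
import cv2,numpy as np
b=cv2.imread('pics/side_y2.png')
cv2.imwrite('pics/y2.png',cv2.resize(b[80:270,150:350],(600,570)))
E
```

```text
False (array([489.6,  23.3]), np.float64(46.1), (489.4, 23.7, 49.6))
True (array([473.5,  23.2]), np.float64(16.6), (471.4, 23.2, 24.4))
True (array([492.4,  23.9]), np.float64(20.4), (492.3, 23.9, 21.9))
down t 17.51 tcp [553.2 178.   29.4] q [-0.  1.  0.  0.] F [ 0.7 -0.5  0.2] w 87.7
grip t 18.58 tcp [552.9 177.6  29. ] q [ 0.  1. -0. -0.] F [ 0.2 -1.7  0.2] w 43.4
YELLOW (array([-0.09,  0.03, -5.87]), array([0.36, 0.61, 0.43]))
up t 21.34 tcp [553.  177.8 105. ] q [-0.  1.  0. -0.] F [-0.9 -0.1 -5.7] w 43.6
```

View pics/y2.png

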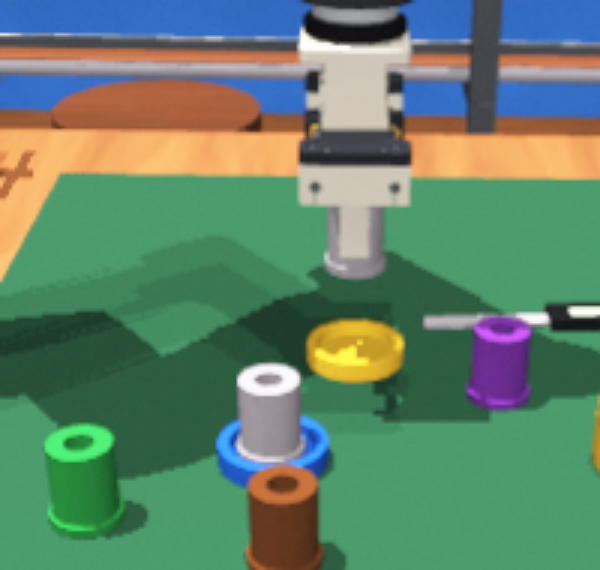

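The yellow one is raised, with its underside at crop (355,270), while the other stands in the blue cup. The load is about 5.9 N, or roughly 0.6 kg, so this is the steel one. The calibration check shows the top camera's y reads about 1 mm high, so together with the side view I put the window at about (460.2, −265.8). I'll carry it there.

```bash
python3 - <<'E'
from h import *
bot.line_to([553,177.8,160],100)
bot.line_to([460.2,-265.8,160],150); st('over')
bot.line_to([460.2,-265.8,121],50); bot.pause(.5); st('hover');print(F(10)); snap('w1')
E
python3 - <<'E'
import cv2,numpy as np
a=cv2.imread('pics/top_w1.png');b=cv2.imread('pics/side_w1.png')
cv2.imwrite('pics/w1.png',np.hstack([cv2.resize(a,(400,300)),cv2.resize(b,(400,300))]))
cv2.imwrite('pics/w1c.png',cv2.resize(b[200:360,140:290],(563,600),interpolation=2))
E
```

```text
over t 25.32 tcp [ 460.3 -265.5  160. ] q [-0.  1.  0.  0.] F [-0.2  0.3 -6.5] w 43.0
hover t 26.75 tcp [ 460.2 -265.8  121.1] q [-0.  1. -0.  0.] F [-0.4  0.2 -6.5] w 43.3
(array([-0.03, -0.06, -6.15]), array([0.42, 0.41, 0.5 ]))
```

View pics/w1.png

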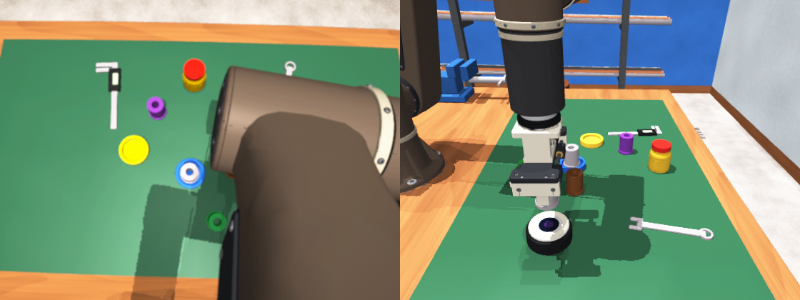

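View pics/w1c.png

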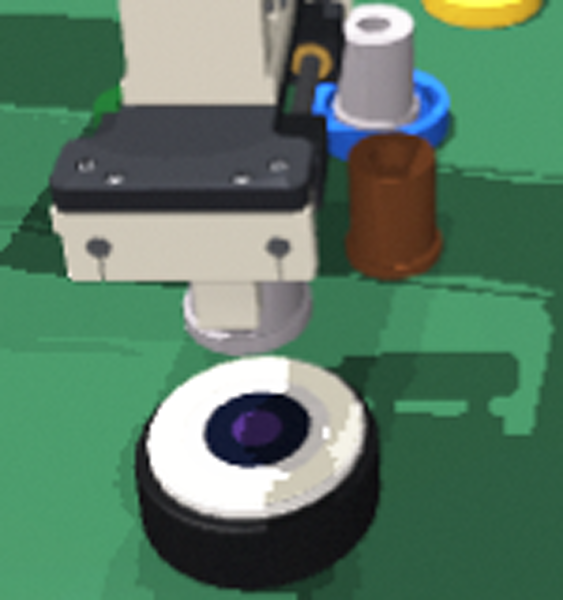

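The side crop shows the bushing hanging upright above the ring light, with its flange spanning cols 184–311 and bottom at row 355 of the crop. The glass is at (257,430). The bushing looks slightly right of the finger, so I'll measure it properly.

Run:
```python
from h import *
S=cv2.imread('pics/side_w1.png')[...,::-1].copy()
h=cv2.cvtColor(S,cv2.COLOR_RGB2HSV)
m=(h[...,1]<70).astype(np.uint8);m[:276]=0;m[:, :170]=0;m[:,240:]=0;m[295:]=0
for r in range(277,297): 
    c=np.where(h[r,170:240,1]<70)[0]+170; print(r,c.min() if len(c) else None,c.max() if len(c) else None,end=' | ')
print()
def proj(P):
    c=bot.get_calibration('side');V=c['view'];K=np.array([[c['fx'],0,c['cx']],[0,c['fy'],c['cy']],[0,0,1.]])
    p=(V[:3,:3]@np.array(P,float).T).T+V[:3,3];p=p*[1,-1,-1]
    return cv2.projectPoints(p,np.zeros(3),np.zeros(3),K,c['distortion'])[0].reshape(-1,2)
t=np.linspace(0,2*np.pi,73)
for z in(100,108):
    E=proj(np.c_[460.2+25*np.cos(t),-265.8+25*np.sin(t),0*t+z]);print('expected flange z',z,'col',E[:,0].min(),E[:,0].max(),'row',E[:,1].min(),E[:,1].max())
print('finger expected',proj([[450.7,-291,121],[469.7,-291,121]]))
hh=h[...,0].astype(int)
# glass/ring from this view
w=((h[...,1]<60)&(h[...,2]>110)).astype(np.uint8);w[:294]=0;w[345:]=0;w[:,:172]=0;w[:,246:]=0
cs,hi=cv2.findContours(w,cv2.RETR_CCOMP,cv2.CHAIN_APPROX_NONE)
for i,c in enumerate(cs):
    if cv2.contourArea(c)>60: print(hi[0][i][3]>=0,cv2.boundingRect(c),circ('side',c,40))
# glass size hole ->
g=(h[...,2]<90).astype(np.uint8);g[:302]=0;g[328:]=0;g[:,:190]=0;g[:,226:]=0
cs,_=cv2.findContours(g,cv2.RETR_EXTERNAL,cv2.CHAIN_APPROX_NONE);c=max(cs,key=cv2.contourArea);print('glass',cv2.boundingRect(c),circ('side',c,40))
print('exp glass',proj([[460.2,-265.8,40]]))
```

```text
277 190 222 | 278 189 222 | 279 189 222 | 280 189 222 | 281 189 222 | 282 189 222 | 283 189 222 | 284 189 222 | 285 189 221 | 286 189 221 | 287 189 220 | 288 190 220 | 289 191 219 | 290 192 218 | 291 192 216 | 292 194 214 | 293 196 212 | 294 200 209 | 295 204 217 | 296 200 221 | 
expected flange z 100 col 187.66218227848313 221.9776897385982 row 272.1709044960047 294.16473658323775
expected flange z 108 col 187.18506632146796 221.72114523021904 row 268.01005632016586 289.8476835862773
finger expected [[194.83976697 282.83820491]
 [208.47073893 282.77344292]]
False (179, 294, 58, 44) (array([ 461.2, -269.2]), np.float64(90.2), (458.6, -268.3, 98.0))
True (194, 304, 30, 21) (array([ 461.6, -267.4]), np.float64(44.8), (461.7, -267.4, 47.5))
glass (195, 305, 28, 19) (array([ 461.7, -267.5]), np.float64(40.5), (461.8, -267.6, 42.4))
exp glass [[207.5146983  312.98400613]]
```

In the side view, bushing and glass agree to about 0 mm in x and 1 mm in y. The flange bottom row is 294.5, against 294.2 expected for an underside at z = 100, so the clearance is 60 mm. I'll make a 0.5 mm trim, check that it is still, compare the bystanders before and after, and hand in.

Run:
```python
from h import *
bot.line_to([460.2,-266.3,121],20); bot.pause(.8); st('final'); print('qvel',np.abs(bot.read_state()['qvel']).max())
a=cv2.imread('pics/top0.png')[...,::-1].copy();b=bot.camera('top');s0=cv2.imread('pics/side0.png')[...,::-1].copy();s1=bot.camera('side')
for k in('white','red','purple'):
    print(k,[cv2.boundingRect(c) for c in blobs(a,k)],[cv2.boundingRect(c) for c in blobs(b,k)])
for l,i in(('before',s0),('after',s1)):
    print(l,'side',[cv2.boundingRect(c) for c in blobs(i,'white',(150,345)) if cv2.boundingRect(c)[0] in range(225,440)],[cv2.boundingRect(c) for c in blobs(i,'red',(150,345))])
bot.close_job()
```

```text
final t 28.4 tcp [ 460.2 -266.3  121. ] q [-0.  1. -0.  0.] F [ 0.5  0.5 -5.3] w 43.2
qvel 0.0015624148172591352
white [(399, 238, 49, 51), (253, 228, 26, 29), (167, 193, 32, 29), (154, 127, 11, 54), (157, 101, 9, 18), (134, 87, 32, 15), (382, 85, 33, 89)] [(253, 228, 26, 29), (154, 127, 11, 55), (511, 118, 42, 125), (157, 101, 9, 18), (134, 87, 32, 15), (398, 85, 17, 22)]
red [(258, 83, 29, 29)] [(258, 84, 29, 28)]
purple [(418, 258, 11, 11), (206, 136, 27, 32)] [(206, 136, 27, 32)]
before side [(320, 303, 119, 34), (228, 201, 23, 35), (291, 184, 42, 6), (351, 176, 16, 13), (258, 171, 20, 28), (393, 150, 167, 195)] [(353, 196, 27, 18)]
after side [(320, 303, 119, 34), (291, 184, 42, 6), (351, 176, 16, 13), (393, 150, 167, 195)] [(353, 196, 27, 18)]
the job is handed in; nothing more can be done
```

The job is done and handed in at about 28 s. I lifted the blue-cup bushing 71 mm, which pulled about 2.1 N (0.21 kg, the light one), and stood it back in its cup. I then lifted the yellow-cup bushing 76 mm, which pulled about 5.9 N (0.6 kg, the steel one), and I am still holding that one over the inspection camera.

**Last checks:**
- **Held bushing:** the tool points straight down, the joints are still and the grip is firm. The side view puts its underside at about 100 mm, so 60 mm above the glass. It is centred to within about 1–2 mm; the two cameras put the window up to 3 mm apart in y, and I used a value between them.
- **Light bushing:** it stands in the blue cup with the same outline in the top view as at the start. The arm partly blocks it in the last side view, but earlier side views showed it upright.
- **Bystanders:** the caliper and grease jar kept the same outlines in both views, within a pixel. The spanner is unchanged in the side view and partly hidden by the arm in the top view.

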